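# Shut and bolt the paper chest

## Robot

A 6-joint arm with a two-finger parallel gripper is mounted at the origin on the work surface. World frame = base frame: x ahead of the robot, y to its left, z up, the work surface at z = 0. Lengths are in mm, angles in rad, forces in N, time in s.
With the tool pointing down it reaches from about 250 to 775 mm from the base axis. Payload 4 kg.
Tool frame: the origin (TCP) lies at the very end of the fingers, on their centre line; the grasp point (between the pads) lies 19 mm behind it; z points along the fingers, y is the direction in which the jaws open and shut (so a half turn about z gives the same grasp; the last joint's range is limited). The gripper opens to 85 mm and grips with 20 to 120 N. Pads are 22 mm wide; open, the fingers measure 114 mm over their backs; the gripper's body (76 mm by 85 mm) begins 54 mm behind the grasp point. The pads swing forward as they close: fully open they stand 13 mm farther back than shut.
Start: joints at [1.145, 0.087, 1.371, -0, 1.684, -0.103], TCP at [174.482, 521.607, 231.341] pointing down, gripper open.
Joint ranges: [-3.1, 3.1], [-0.76, 2.03], [0.27, 2.55], [-1.08, 4.22], [0.17, 2.65], [-2.57, 2.57]. Speed limits (rad/s): [2.79, 2.79, 3.14, 3.14, 3.14, 3.14].

## Interface

Orientations are given as [roll, pitch, yaw] about the fixed x, y, z axes, in that order (R = Rz(yaw) Ry(pitch) Rx(roll)).
In Python, from plant import env gives the robot as it stands. The module is installed in compiled form; this text tells all that it offers.
- The arm moves only by the tool arm_command, never from a script. Its argument "rows" is text: rows parted by semicolons, each of 6 numbers parted by spaces: the shift along the tool's x, y, z scaled (see below), then the turn, a rotation vector about the tool's x, y, z scaled (see below). In form: dx dy dz ax ay az; .... A call has 1 to 20 rows; each row is the pose to reach, as a shift and turn from the pose commanded when the call began, along the tool's axes at that moment; what a row does not reach only later rows make up. The controller multiplies each number of a shift by 0.08 m and each number of a turn by 2 rad. A row lasts 1/12 s, in which the tool goes at most 41.7 mm and 7.16 degrees, less where a joint would pass 70% of its speed; a pose out of reach is approached as far as the arm can. A call with a number of a shift or a turn outside -1 to 1 is refused whole. A call with a gripper value outside its range is refused whole. "grip" is the finger opening in mm, from 0 to 85.4, set as the call begins (left out, the last holds). The fingers move at their own pace and stop on an object; "force" is the grip in N (left out, the last holds). Time passes only in rows, so rows that repeat a pose let the fingers close. It gives the time, the measured TCP pose, the force and the opening at its end, in the units of the state.
- env.state(): the state, without advancing time (a new reading comes with each control period).
- env.snapshot(name): name is "side" or "top"; returns a dict with "frame" (384x512x3 uint8, red, green, blue), "depth" (384x512 float32, mm along the optical axis (not along the pixel's ray), 0 where there is no reading), "fov_y" (degrees; the focal length in pixels is half the picture's height over the tangent of half this angle, whatever the lens; pixels are square), "cx", "cy" (the principal point, pixels), "pose" (4x4, takes a point from camera to world coordinates). Camera axes: x right, y down, z forward; pixel columns grow to the right and rows downward; lengths in mm; the calibration is good to about 2 mm. A picture is of the moment at which its call begins.
- env.finish_job(): hands the job in, once; it reports no verdict.
The state is a dict: "t": time; "joints": joint angles; "qd": joint speeds; "joint_efforts": joint torques, N m; "eef_pos": TCP position; "eef_rot": TCP orientation; "ft_force": force on the tool from outside, world axes, zero at the start; "wrist_torque": the same for the moment, N m; "width": opening from 0.0 (shut) to 1.0 (fully open).
Only numpy, scipy, OpenCV 4.12 (cv2) and the standard library are available. Lean on these libraries where they do the work, as an engineer would, in place of code of your own. Each camera call takes 0.05 s, during which the arm holds its last target.

## Task

Close up the wooden paper chest: press its raised lid down shut, then push the steel barrel bolt across into the keeper on the lid until it is fully home, pressed firmly up against the stop hidden inside the keeper (feel for it: its depth differs each time). Do it gently: nothing may be forced, so stop pushing as soon as the lid or the bolt is felt to come up against its stop, let go, and leave the tub, the dish and the steel weight where they are.

Things in the scene. Friction and masses are not known exactly. Their poses are not given: they have to be found in the camera images.
- chest: Light wooden chest, fixed, 200 (x) by 405 (y) by 100 mm high. Origin at table height under the seam at the middle of its width: y -215 to 0 mm is a solid deck carrying the bolt on its line x = 0; y 0 to 190 mm is an open bin with the lid. The bolt slides along +y to lock, through a steel barrel on the deck at y -116 to -56, 46 wide, top 128 mm above the table.
- lid (a joint): Lid angle, rad: 0 shut (hard stop), grows as its free edge (at the seam) rises; starts at 0.3 to 0.7. Wood, 200 wide, 188 long, 12 mm thick, 0.45 kg; hinge line along chest x at y = 190 mm, 88 mm above the table (level with the lid's underside). The hinge is stiff: the lid stays where it is left and takes about 1 N m to move.
- lid_middle (a point): Point on the lid's upper face, on its middle line, 100 mm from the hinge line: bare wood, clear to press on. Moves with the lid; with the lid shut it is at chest x = 0, y = 90 mm, 100 mm above the table.
- bolt: Steel bolt, 0.2 kg, with 1 mm side play in the barrel and a hidden spring drag of 3 to 8 N. Origin: centre of the front face of its collar (26 wide, 20 high, 12 thick), 113 mm above the table. In front (+y) stands the round tip, 12 across, 30 long, its last 9 mm tapered. It starts 44 to 53 mm short of keeper's origin; home, the tip is on the hidden stop and this point 2 to 12 mm short.
- bolt_knob (a point): Middle of the bolt's upright round steel knob, 16 mm in diameter, 45 mm tall, 155 mm behind (-y) the collar's front face; its foot is 120 and its top 165 mm above the table, this point 142.5 mm. It can be pushed from behind (towards chest +y) or pinched from above. Behind it are only 10 mm of bar, 14 mm high, and the open deck, 100 mm above the table.
- glue_tub: White round closed tub, 72 mm across, 70 mm high, standing in front of the chest; origin under its centre. Not to be moved.
- dish: Small blue bowl, 90 mm across, 30 mm high, standing in front of the chest; origin under its centre. Not to be moved.
- weight: Dark steel paper weight, 50 by 90 by 30 mm, lying behind the chest; origin under its centre. Not to be moved.
- keeper: Steel box keeper on the lid's free edge, 34 wide, 40 long, top 27 mm above the lid; a 16 by 16 mm blind hole runs into it along +y. Origin: centre of its mouth; lid shut: chest x = 0 up to 4 mm off either way, y = 10, 113 mm above the table. It shifts stiffly sideways: the tapered tip, pushed on with a few N over the drag, pulls it into line. A rigid stop inside, 18 to 28 mm deep, is out of sight.
Things that resemble listed ones, but are neither listed nor needed, are in the scene too. What is meant by the bolt is not red, and is the larger of those in its own colour.

How it is judged (in metres and radians):
On the way, in this order (a step that is already met when the one before it is completed fails the run):
1. the lid is pressed shut (within 0.02 rad) while the bolt is still drawn back, its collar more than 35 mm from the keeper (value of joint lid below 0.02 rad and y of bolt in the frame of keeper below -0.035 m), for 0.2 s.
2. the bolt is home: tip at least 16.5 mm inside the keeper and pressed on the stop in it with more than 7 N (y of bolt in the frame of keeper above -0.0135 m and x of bolt in the frame of keeper between -0.005 and 0.005 m and contact force between bolt and keeper above 7 N), for 0.05 s.
At the end, for the whole second after the job is handed in: The lid is shut (within 0.02 rad, about 4 mm at its edge) and the bolt, having been pressed on the stop, is left in the keeper, its tip at least 16.5 mm inside the mouth (collar within 13.5 mm of it) and its line within 5 mm of the mouth's centre sideways (value of joint lid below 0.02 rad and y of bolt in the frame of keeper above -0.0135 m and x of bolt in the frame of keeper between -0.005 and 0.005 m); the robot touches nothing.
It fails at once if the bolt is forced: more than 30 N between the bolt and the keeper (contact force between bolt and keeper above 30 N).
It fails at once if the chest or its lid is forced: the robot presses on it with more than 45 N (contact force between any of the fingers, the arm and chest above 45 N).
It fails at once if the tub is moved by more than 20 mm (distance of glue_tub from where it was at the start of the episode above 0.02 m).
It fails at once if the dish is moved by more than 20 mm (distance of dish from where it was at the start of the episode above 0.02 m).
It fails at once if the weight is moved by more than 20 mm (distance of weight from where it was at the start of the episode above 0.02 m).
It also fails if it takes over 61 s, if anything falls off the work surface, if the arm or the gripper's body presses on something with over 40 N, if the wrist force passes 120 N, or if a joint passes its speed limit or range.

## Working session

There is one attempt and no reset: what is moved stays moved. The work goes in short steps, Python scripts to look and compute and a tool call to move; the robot and the scene stay as the last step left them, time stands still between calls to the robot, and variables do not carry over. Pictures are saved under pics/ and viewed, and the job is handed in when it is done.

Besides the shell and the picture viewer there is one more tool, called in YAML: its name, and indented under it one key for each argument. arm_command: Moves the arm, as the interface text tells. Its arguments: {"type":"object","properties":{"rows":{"type":"string"},"grip":{"type":"number"},"force":{"type":"number"}},"required":["rows"]}

```bash
mkdir -p pics; cat > h.py <<'E'
import numpy as np, cv2
from plant import env
def snap(name,out=None):
    s=env.snapshot(name)
    if out: cv2.imwrite('pics/'+out,cv2.cvtColor(s['frame'],cv2.COLOR_RGB2BGR))
    return s
def f(s): return s['frame'].shape[0]/2/np.tan(np.radians(s['fov_y'])/2)
def pts(s):
    d=s['depth']; h,w=d.shape; u,v=np.meshgrid(np.arange(w),np.arange(h)); F=f(s)
    P=np.stack([(u-s['cx'])/F*d,(v-s['cy'])/F*d,d,np.ones_like(d)],-1)
    return (P@np.array(s['pose']).T)[...,:3]
def ray(s,u,v,z):
    F=f(s);T=np.array(s['pose']);r=T[:3,:3]@np.array([(u-s['cx'])/F,(v-s['cy'])/F,1]);o=T[:3,3]
    return o+r*(z-o[2])/r[2]
def proj(s,p):
    T=np.linalg.inv(np.array(s['pose']));q=T[:3,:3]@np.array(p)+T[:3,3];F=f(s)
    return q[0]/q[2]*F+s['cx'],q[1]/q[2]*F+s['cy']
E
python3 - <<'E'
from h import *
print(env.state())
for n in('top','side'):
    s=snap(n,n+'0.png');print(n,s['fov_y'],s['cx'],s['cy'],np.round(s['pose'],3).tolist(),(s['depth']>0).mean())
E
```

```text
{'t': 0.0, 'joints': array([ 1.14488655e+00,  8.80068352e-02,  1.37227168e+00, -1.39530996e-05,
        1.68360013e+00, -1.03117947e-01]), 'qd': array([ 0.00053835,  0.00064212, -0.00126482,  0.00206204, -0.00137819,
       -0.00077003]), 'joint_efforts': array([ 5.32743725e-04, -3.51874852e+01, -3.13270390e+01, -9.32960393e-05,
        1.09198850e-02,  1.32557730e-05]), 'eef_pos': array([174.27932526, 521.13168401, 230.10195733]), 'eef_rot': array([-3.13931738e+00, -2.21514480e-04,  2.81879901e+00]), 'ft_force': array([-0.06746194, -0.34879761, -0.68578245]), 'wrist_torque': array([ 0.05004747,  0.02266893, -0.0636643 ]), 'width': 0.9953931582762331}
top 46.351680436340324 249.95886590377773 196.13820058498652 [[-0.03, -0.982, 0.188, 359.327], [-1.0, 0.031, -0.0, -65.877], [-0.006, -0.188, -0.982, 1220.96], [0.0, 0.0, 0.0, 1.0]] 0.9958699544270834
side 48.67038084614025 257.4333275212346 191.62591816318127 [[0.838, -0.426, 0.34, 228.022], [-0.545, -0.642, 0.539, -616.26], [-0.012, -0.637, -0.77, 892.441], [0.0, 0.0, 0.0, 1.0]] 0.9961700439453125
```

View pics/top0.png

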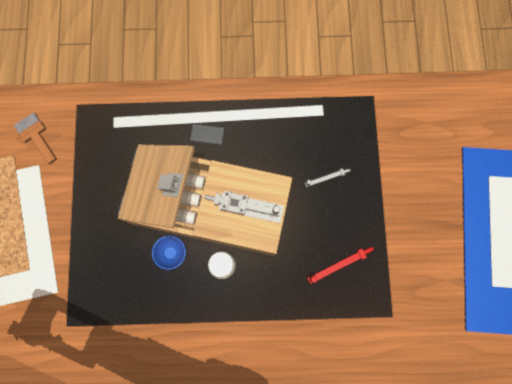

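View pics/side0.png

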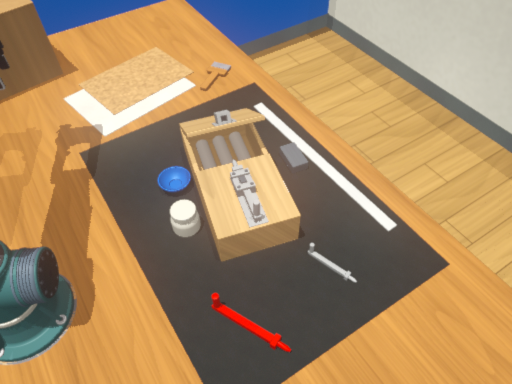

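The top view shows the chest at about (120–292, 145–252), with the raised lid at left, the keeper at (170,183) and the bolt from (205,198) to its knob at (276,208). The dish is at (169,252), the tub at (221,265) and the weight at (208,134).

```bash
python3 - <<'E'
from h import *
s=snap('top');P=pts(s);t=snap('side');Q=pts(t)
for n,S,A in(('top',s,P),('side',t,Q)):
    X=A.reshape(-1,3)
    hsv=cv2.cvtColor(S['frame'],cv2.COLOR_RGB2HSV)
    wood=(hsv[...,1]>70)&(hsv[...,0]<25)
    m=(abs(A[...,2]-100)<6)&wood&(A[...,0]>150)&(A[...,0]<650)&(abs(A[...,1])<400)
    n_,l,st,c=cv2.connectedComponentsWithStats(m.astype(np.uint8)); k=1+np.argmax(st[1:,4]);m=l==k
    p=A[m];r=cv2.minAreaRect(p[:,:2].astype(np.float32));print(n,m.sum(),r,cv2.boxPoints(r).round(1).tolist(),np.median(p[:,2]))
    # lid: higher wood
    # steel high in deck
c=s['frame'];
cv2.imwrite('pics/topc.png',cv2.cvtColor(cv2.resize(c[130:285,105:305],None,fx=4,fy=3.8,interpolation=cv2.INTER_CUBIC),cv2.COLOR_RGB2BGR)[:600])
cv2.imwrite('pics/sidec.png',cv2.cvtColor(cv2.resize(t['frame'][95:265,150:310],None,fx=3.5,fy=3.5,interpolation=cv2.INTER_CUBIC),cv2.COLOR_RGB2BGR))
E
```

```text
top 5040 ((549.83544921875, -45.30769348144531), (215.1487579345703, 200.3009490966797), 75.79905700683594) [[426.3999938964844, -125.0], [620.5, -174.1999969482422], [673.2999877929688, 34.400001525878906], [479.1000061035156, 83.5]] 99.2545538551451
side 4368 ((551.8424682617188, -47.13885498046875), (218.11146545410156, 199.30282592773438), 75.89168548583984) [[428.6000061035156, -128.60000610351562], [621.9000244140625, -177.1999969482422], [675.0999755859375, 34.29999923706055], [481.79998779296875, 82.9000015258789]] 100.11254911487265
```

View pics/topc.png

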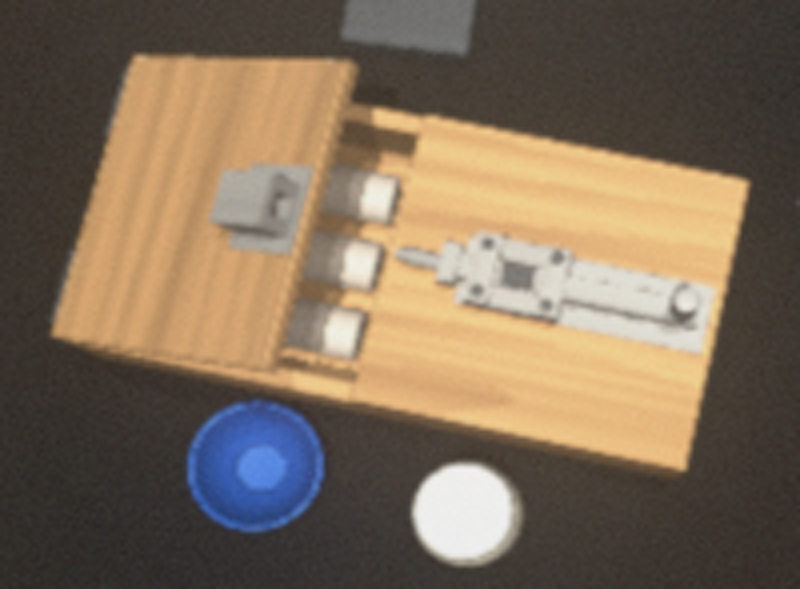

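View pics/sidec.png

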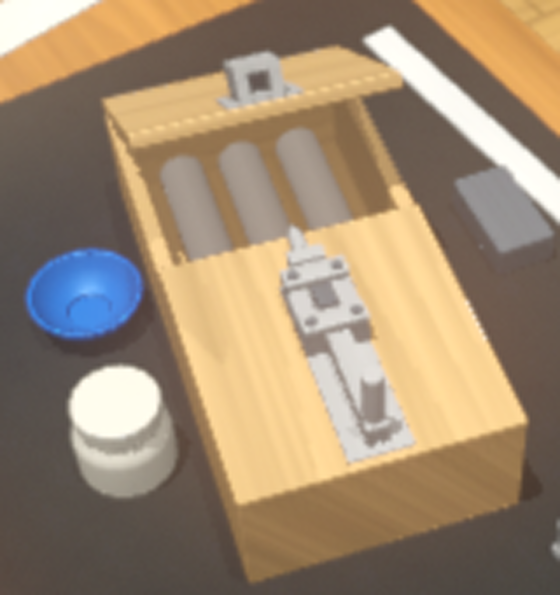

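The chest yaw is about -14.1° and the seam origin about (577,58), and the two views agree within 2 mm. Next I'll measure the lid angle and the knob.

```bash
cat >> h.py <<'E'
O=np.array([577.1,58.0,0]);a=np.radians(-14.15)
ex=np.array([np.cos(a),np.sin(a),0]);ey=np.array([-np.sin(a),np.cos(a),0])
def tc(p):
    d=np.asarray(p)-O; return np.stack([d@ex,d@ey,d[...,2]],-1)
def tw(x,y,z): return O+x*ex+y*ey+np.array([0,0,z])
E
python3 - <<'E'
from h import *
for n in('top','side'):
    s=snap(n);C=tc(pts(s));hsv=cv2.cvtColor(s['frame'],cv2.COLOR_RGB2HSV)
    wood=(hsv[...,1]>70)&(hsv[...,0]<25)
    m=wood&(C[...,1]>20)&(C[...,1]<180)&(abs(C[...,0])<85)&(abs(C[...,0])>30)&(C[...,2]>105)
    p=C[m];k=np.polyfit(p[:,1],p[:,2],1);print(n,'lid',m.sum(),np.arctan(-k[0]),np.polyval(k,190),p[:,1].min(),p[:,2].max())
    st=(~wood)&(hsv[...,1]<60)&(abs(C[...,0])<40)
    m=st&(C[...,1]<-150)&(C[...,1]>-225)&(C[...,2]>130);p=C[m];print(' knob',m.sum(),p.mean(0),p.min(0),p.max(0))
    m=st&(C[...,1]<-150)&(C[...,1]>-225)&(C[...,2]>157);p=C[m];print(' knobtop',m.sum(),p.mean(0),p.min(0),p.max(0)); print(' px',np.argwhere(m).mean(0))
    m=st&(C[...,1]<-45)&(C[...,1]>-120)&(C[...,2]>122);p=C[m];print(' barrel',m.sum(),p.mean(0),p.min(0),p.max(0))
    m=st&(C[...,1]>0)&(C[...,1]<100)&(C[...,2]>125);p=C[m];print(' keeper',m.sum(),p.mean(0),p.min(0),p.max(0))
    m=st&(C[...,1]>-50)&(C[...,1]<8)&(C[...,2]>102)&(C[...,2]<130);p=C[m];print(' tip',m.sum(),p.mean(0),p.min(0),p.max(0))
E
```

```text
top lid 2280 0.5505259972190844 102.3399328592517 31.511650163332032 200.60010134454308
 knob 46 [  -2.85457198 -190.13405316  158.35197302] [  -9.3969733  -197.14986606  131.00548917] [   6.3038269  -182.86893219  168.65061466]
 knobtop 36 [  -1.78495546 -190.51073182  163.32504533] [  -9.3969733  -197.14986606  157.79536677] [   6.3038269  -183.52368029  168.65061466]
 px [209.         275.58333333]
 barrel 329 [ -2.05230045 -85.37171799 126.23537093] [ -24.40029353 -118.96946086  122.00161253] [ 22.16235045 -45.01327597 133.07942392]
 keeper 437 [ -2.26845236  62.72372719 198.72504856] [-27.6475219   40.38700243 170.17851883] [ 27.63459515  91.43646812 218.50312882]
 tip 100 [ -0.87186169 -35.63379089 119.16650836] [-13.70260371 -49.84104936 102.41791038] [ 12.80334643  -8.61654256 126.5404326 ]
side lid 608 0.5235522857891366 105.7893531191095 28.599946917548213 199.60315280404302
 knob 97 [ 8.50731275e-02 -1.95268405e+02  1.52866367e+02] [  -6.76761855 -200.20524425  130.29756424] [   8.80123009 -185.90245503  167.52279258]
 knobtop 43 [   1.07365047 -193.05323949  163.63627609] [  -5.78437233 -199.14742921  157.2526599 ] [   8.80123009 -185.90245503  167.52279258]
 px [202.13953488 256.09302326]
 barrel 338 [  1.12085619 -86.67305658 126.40996434] [ -21.52128359 -119.47404577  122.00495498] [ 24.93239139 -45.46863117 132.46007589]
 keeper 232 [ -0.4748218   58.56724591 200.63934886] [-26.07144339  37.69930152 163.55599467] [ 30.65206329  93.74239245 219.44778289]
 tip 75 [  1.01607918 -35.9448204  120.50807126] [-11.18297089 -49.78177465 111.06691808] [ 14.44592434  -8.89523275 125.28956422]
```

arm_command:
  rows: "-.2 -.1 -.1 0 0 .06; -.5 -.2 -.2 0 0 .12; -.8 -.3 -.3 0 0 .18; -1 -.4 -.4 0 0 .24; -1 -.4 -.4 0 0 .3; -1 -.4 -.4 0 0 .36; -1 -.4 -.4 0 0 .42; -1 -.4 -.4 0 0 .48; -1 -.4 -.4 0 0 .54; -1 -.4 -.4 0 0 .6; -1 -.4 -.4 0 0 .66; -1 -.4 -.4 0 0 .72; -1 -.4 -.4 0 0 .7475; -1 -.4 -.4 0 0 .7475"
  grip: 0
  force: 40

```text
t: 1.47
eef_pos: [240.2, 465.8, 263.2]
eef_rot: [-3.142, 0.0, 1.323]
ft_force: [0.4, -0.1, -1.1]
width: 0.002
```

arm_command:
  rows: "-.25 .5 0 0 0 0; -.5 1 0 0 0 0; -.5 1 0 0 0 0"

```text
t: 1.72
eef_pos: [311.6, 404.3, 263.2]
eef_rot: [3.138, 0.002, 1.32]
ft_force: [-1.0, -0.1, -0.1]
width: 0.0
```

arm_command:
  rows: "-.25 .5 0 0 0 0; -.5 1 0 0 0 0; -.5 1 0 0 0 0"

```text
t: 1.97
eef_pos: [379.6, 345.5, 263.1]
eef_rot: [3.139, 0.002, 1.319]
ft_force: [-1.3, 0.8, 0.2]
width: 0.001
```

arm_command:
  rows: "-.25 .5 0 0 0 0; -.5 1 0 0 0 0; -.5 1 0 0 0 0"

```text
t: 2.22
eef_pos: [447.2, 287.1, 262.8]
eef_rot: [3.139, 0.002, 1.319]
ft_force: [0.2, -0.4, 0.0]
width: 0.001
```

arm_command:
  rows: "-.25 .5 0 0 0 0; -.5 1 0 0 0 0; -.5 1 0 0 0 0"

```text
t: 2.47
eef_pos: [514.8, 228.7, 262.4]
eef_rot: [3.14, 0.002, 1.319]
ft_force: [-0.7, 1.1, -0.3]
width: 0.002
```

arm_command:
  rows: "-.25 .5 0 0 0 0; -.5 1 0 0 0 0; -.5 1 0 0 0 0; -.5 1 0 0 0 0; -.5 1 0 0 0 0"

```text
t: 2.88
eef_pos: [578.7, 174.8, 262.9]
eef_rot: [-3.14, -0.0, 1.324]
ft_force: [-0.6, -0.2, -0.4]
width: -0.001
```

```bash
python3 - <<'E'
from h import *
s=env.state();print(s['t'],s['eef_pos'],tc(s['eef_pos']),s['eef_rot'],s['ft_force'])
snap('side','s1.png')
E
```

```text
2.8833 [578.70394147 174.76062653 262.86596285] [-26.98817724 113.61010002 262.86596285] [-3.13982153e+00 -4.58444374e-04  1.32394951e+00] [-0.62406889 -0.22410158 -0.42604848]
```

View pics/s1.png

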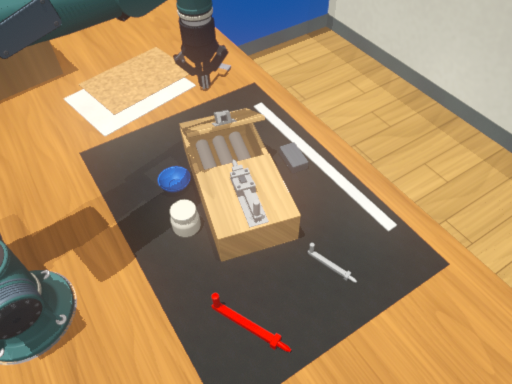

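The gripper shows with its tip near (205,85), above and behind the lid. I'll check that against the projected TCP.

```bash
python3 - <<'E'
from h import *
s=snap('side');e=env.state()['eef_pos'];print(proj(s,e));print(proj(s,tw(0,110,150)))
snap('top','t1.png');
E
```

```text
(np.float64(203.53517730524044), np.float64(85.90047194963805))
(np.float64(218.84131788241714), np.float64(120.32521698306347))
```

View pics/t1.png

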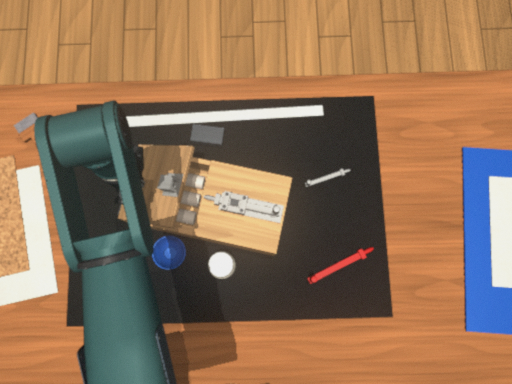

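arm_command:
  rows: "0 .34 .3 0 0 0; 0 .34 .6 0 0 0; 0 .34 .9 0 0 0; 0 .34 1 0 0 0; 0 .34 1 0 0 0; 0 .34 1 0 0 0"

```text
t: 3.53
eef_pos: [605.1, 168.4, 184.1]
eef_rot: [3.141, -0.0, 1.325]
ft_force: [0.4, 0.1, 0.8]
width: 0.002
```

arm_command:
  rows: "0 0 .1 0 0 0; 0 0 .2 0 0 0; 0 0 .2 0 0 0; 0 0 .2 0 0 0"

```text
t: 3.87
eef_pos: [605.3, 167.5, 167.1]
eef_rot: [-3.141, 0.0, 1.324]
ft_force: [0.9, 0.3, 0.4]
width: -0.002
```

arm_command:
  rows: "0 0 .03 0 0 0; 0 0 .06 0 0 0; 0 0 .1 0 0 0; 0 0 .1 0 0 0"

```text
t: 4.2
eef_pos: [605.2, 167.4, 158.5]
eef_rot: [-3.14, 0.0, 1.324]
ft_force: [0.5, -0.0, -0.8]
width: 0.0
```

arm_command:
  rows: "0 0 .03 0 0 0; 0 0 .06 0 0 0; 0 0 .1 0 0 0; -.03 0 .14 0 0 0; -.04 0 .17 0 0 0; -.05 0 .2 0 0 0"

```text
t: 4.7
eef_pos: [605.4, 163.5, 145.4]
eef_rot: [3.138, -0.001, 1.324]
ft_force: [-0.7, -1.3, 6.3]
width: -0.002
```

arm_command:
  rows: "0 0 .03 0 0 0; -.02 0 .06 0 0 0; -.03 0 .1 0 0 0; -.04 0 .13 0 0 0; -.05 0 .16 0 0 0; -.05 0 .2 0 0 0"

```text
t: 5.2
eef_pos: [604.6, 159.1, 129.5]
eef_rot: [3.138, -0.0, 1.323]
ft_force: [-0.7, -1.7, 5.8]
width: -0.001
```

arm_command:
  rows: "0 0 .03 0 0 0; -.02 0 .06 0 0 0; -.03 0 .1 0 0 0; -.04 0 .13 0 0 0; -.05 0 .16 0 0 0; -.05 0 .2 0 0 0"

```text
t: 5.7
eef_pos: [603.4, 155.1, 112.4]
eef_rot: [3.139, 0.0, 1.323]
ft_force: [0.8, -2.0, 5.6]
width: -0.001
```

arm_command:
  rows: "0 0 .02 0 0 0; -.02 0 .04 0 0 0; -.03 0 .06 0 0 0; -.04 0 .08 0 0 0; -.05 0 .1 0 0 0"

```text
t: 6.12
eef_pos: [601.8, 152.8, 103.4]
eef_rot: [3.141, -0.002, 1.324]
ft_force: [1.9, 2.7, 3.9]
width: 0.002
```

arm_command:
  rows: "0 0 .01 0 0 0; 0 0 .02 0 0 0; 0 0 .025 0 0 0; 0 0 .025 0 0 0"

```text
t: 6.45
eef_pos: [601.4, 152.2, 101.1]
eef_rot: [-3.141, -0.0, 1.324]
ft_force: [1.1, 2.3, 4.1]
width: 0.002
```

arm_command:
  rows: "0 0 .006 0 0 0; 0 0 .0125 0 0 0; 0 0 .0125 0 0 0"

```text
t: 6.7
eef_pos: [601.4, 152.0, 100.2]
eef_rot: [-3.141, 0.0, 1.324]
ft_force: [1.4, 1.8, 3.9]
width: 0.002
```

arm_command:
  rows: "0 0 .006 0 0 0; 0 0 .0125 0 0 0; 0 0 .0125 0 0 0"

```text
t: 6.95
eef_pos: [601.4, 152.0, 100.1]
eef_rot: [-3.141, -0.0, 1.324]
ft_force: [-0.3, 1.9, 6.8]
width: -0.0
```

arm_command:
  rows: "0 0 .006 0 0 0; 0 0 .0125 0 0 0; 0 0 .0125 0 0 0"

```text
t: 7.2
eef_pos: [601.4, 152.1, 100.1]
eef_rot: [3.141, -0.0, 1.324]
ft_force: [-1.8, 1.4, 9.0]
width: -0.0
```

```bash
python3 - <<'E'
from h import *
s=env.state();print(s['t'],s['eef_pos'],tc(s['eef_pos']),s['ft_force'])
s=snap('side','s2.png');C=tc(pts(s));hsv=cv2.cvtColor(s['frame'],cv2.COLOR_RGB2HSV)
wood=(hsv[...,1]>70)&(hsv[...,0]<25)
m=wood&(C[...,1]>5)&(C[...,1]<180)&(abs(C[...,0])<90)&(C[...,0]>35)&(C[...,2]>92)&(C[...,2]<130)
p=C[m];k=np.polyfit(p[:,1],p[:,2],1);print(m.sum(),k,np.polyval(k,[5,190]))
E
```

```text
7.2 [601.41979882 152.05532273 100.05721792] [  0.58902736  97.1468445  100.05721792] [-1.75701623  1.44656265  8.99050459]
762 [-1.39414561e-03  1.00263880e+02] [100.25690919  99.99899226]
```

View pics/s2.png

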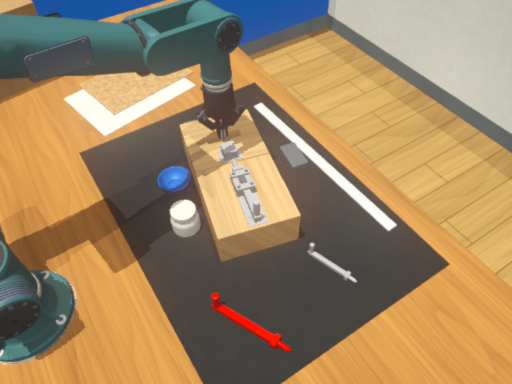

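The lid reads flat, about 100.2 mm at the seam and 100.0 at the hinge, and the TCP stalled at 100.1 mm as the force rose to 9 N, so it is shut on its stop. Now I'll lift off and go behind the knob.

arm_command:
  rows: "0 0 -.1 0 0 0; 0 0 -.4 0 0 0; 0 0 -.8 0 0 0; 0 0 -1 0 0 0; 0 0 -1 0 0 0"

```text
t: 7.67
eef_pos: [603.3, 151.6, 182.9]
eef_rot: [3.135, -0.002, 1.323]
ft_force: [0.7, -0.5, 0.7]
width: -0.003
```

arm_command:
  rows: "-.3 0 -.3 0 0 0; -.7 0 -.3 0 0 0; -1 0 -.3 0 0 0"

```text
t: 7.92
eef_pos: [581.3, 72.7, 201.8]
eef_rot: [-3.141, 0.002, 1.324]
ft_force: [0.2, 0.1, -0.2]
width: -0.003
```

arm_command:
  rows: "-.4 0 0 0 0 0; -.8 0 0 0 0 0; -1 0 0 0 0 0"

```text
t: 8.17
eef_pos: [560.3, -6.5, 199.8]
eef_rot: [-3.137, 0.003, 1.321]
ft_force: [-0.7, 0.5, 0.8]
width: 0.004
```

arm_command:
  rows: "-.4 0 0 0 0 0; -.8 0 0 0 0 0; -1 0 0 0 0 0"

```text
t: 8.42
eef_pos: [540.6, -83.9, 199.7]
eef_rot: [-3.136, 0.002, 1.321]
ft_force: [-0.0, 0.1, 0.0]
width: 0.003
```

arm_command:
  rows: "-.4 0 0 0 0 0; -.8 0 0 0 0 0; -1 0 0 0 0 0; -1 0 0 0 0 0; -1 0 0 0 0 0"

```text
t: 8.83
eef_pos: [522.1, -158.8, 200.1]
eef_rot: [-3.137, -0.001, 1.321]
ft_force: [-0.1, 0.8, 0.3]
width: -0.001
```

```bash
python3 - <<'E'
from h import *
s=env.state();print(s['t'],s['eef_pos'],tc(s['eef_pos']),s['eef_rot'],s['ft_force'])
s=snap('side','s3.png');C=tc(pts(s));hsv=cv2.cvtColor(s['frame'],cv2.COLOR_RGB2HSV)
wood=(hsv[...,1]>70)&(hsv[...,0]<25)
m=wood&(C[...,1]>5)&(C[...,1]<180)&(abs(C[...,0])<90)&(C[...,0]>35)&(C[...,2]>92)&(C[...,2]<130)
p=C[m];k=np.polyfit(p[:,1],p[:,2],1);print(m.sum(),k,np.polyval(k,[5,190]))
st=(~wood)&(hsv[...,1]<60)&(abs(C[...,0])<40)
m=st&(C[...,1]>0)&(C[...,1]<60)&(C[...,2]>120)&(C[...,2]<135);p=C[m];print('keeper',len(p),p.mean(0),p.min(0),p.max(0))
cv2.imwrite('pics/s3c.png',cv2.cvtColor(cv2.resize(s['frame'][80:265,130:330],None,fx=3.2,fy=3.2,interpolation=cv2.INTER_CUBIC),cv2.COLOR_RGB2BGR))
E
```

```text
8.8333 [ 522.08321615 -158.80717721  200.11986049] [  -0.34655982 -223.67851593  200.11986049] [-3.13726859e+00 -7.78678291e-04  1.32145345e+00] [-0.11062611  0.82782199  0.25495689]
173 [-9.19744073e-04  1.00104516e+02] [100.09991732  99.92976467]
keeper 169 [  0.46693913  27.54257421 126.59501486] [-16.37375444   8.01624942 120.35408871] [ 18.38089782  52.57992462 131.08339589]
```

View pics/s3c.png

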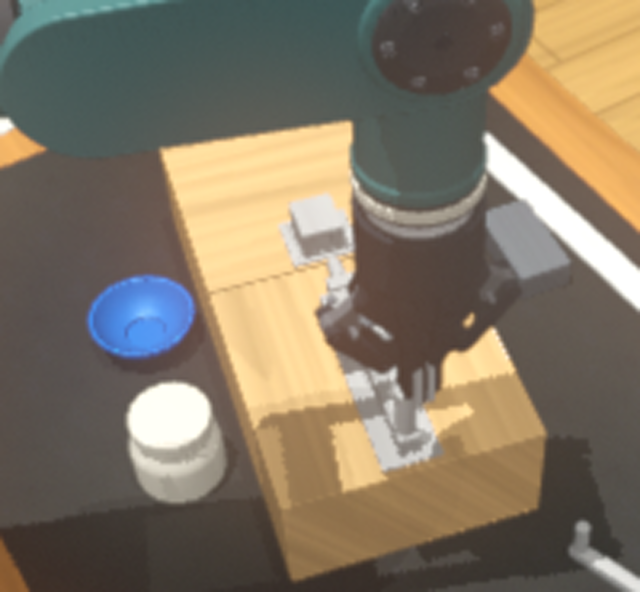

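The lid stays shut. The gripper is just behind the knob, with its fingertips at about (420,380) in the crop. I'll descend there and then creep forward.

arm_command:
  rows: "0 0 .3 0 0 0; 0 0 .6 0 0 0; 0 0 .85 0 0 0; 0 0 .9 0 0 0; 0 0 .9 0 0 0; 0 0 .9 0 0 0"

```text
t: 9.38
eef_pos: [523.8, -157.6, 130.8]
eef_rot: [3.141, -0.0, 1.325]
ft_force: [1.2, -0.1, 1.0]
width: 0.001
```

arm_command:
  rows: ".03 0 0 0 0 0; .06 0 0 0 0 0; .09 0 0 0 0 0; .1 0 0 0 0 0; .1 0 0 0 0 0"

```text
t: 9.8
eef_pos: [525.7, -150.3, 130.9]
eef_rot: [3.141, 0.0, 1.324]
ft_force: [0.6, 0.1, 0.4]
width: -0.0
```

arm_command:
  rows: ".02 0 0 0 0 0; .04 0 0 0 0 0; .06 0 0 0 0 0; .06 0 0 0 0 0; .06 0 0 0 0 0"

```text
t: 10.22
eef_pos: [526.5, -145.8, 130.2]
eef_rot: [-3.141, -0.0, 1.324]
ft_force: [-0.2, 0.0, 0.2]
width: 0.0
```

arm_command:
  rows: ".02 0 0 0 0 0; .04 0 0 0 0 0; .06 0 0 0 0 0; .06 0 0 0 0 0"

```text
t: 10.55
eef_pos: [527.6, -141.8, 130.3]
eef_rot: [3.142, 0.001, 1.323]
ft_force: [-0.9, -4.2, -0.8]
width: -0.001
```

arm_command:
  rows: ".02 0 0 0 0 0; .04 0 0 0 0 0; .06 0 0 0 0 0; .06 0 0 0 0 0"

```text
t: 10.88
eef_pos: [528.9, -136.3, 130.3]
eef_rot: [3.142, -0.0, 1.324]
ft_force: [-0.7, -3.6, -0.1]
width: -0.004
```

```bash
cat > q.py <<'E'
from h import *
s=env.state();c=tc(s['eef_pos']);F=s['ft_force'];print(s['t'],c.round(1),'Fy',round(F@ey,2),'Fx',round(F@ex,2),'Fz',round(F[2],2))
E
python3 q.py
```

```text
10.8833 [   0.8 -200.2  130.3] Fy -3.67 Fx 0.22 Fz -0.13
```

arm_command:
  rows: ".02 0 0 0 0 0; .04 0 0 0 0 0; .05 0 0 0 0 0; .05 0 0 0 0 0"

```text
t: 11.22
eef_pos: [529.9, -132.4, 130.3]
eef_rot: [3.142, -0.0, 1.324]
ft_force: [-0.3, -4.0, -0.0]
width: -0.001
```

arm_command:
  rows: ".015 0 0 0 0 0; .03 0 0 0 0 0; .05 0 0 0 0 0; .05 0 0 0 0 0"

```text
t: 11.55
eef_pos: [530.9, -128.5, 130.3]
eef_rot: [3.142, -0.0, 1.324]
ft_force: [-1.6, -3.6, -0.1]
width: 0.002
```

arm_command:
  rows: ".015 0 0 0 0 0; .03 0 0 0 0 0; .05 0 0 0 0 0; .05 0 0 0 0 0"

```text
t: 11.88
eef_pos: [531.9, -124.6, 130.3]
eef_rot: [-3.142, -0.0, 1.324]
ft_force: [-0.3, -3.6, 0.5]
width: 0.0
```

```bash
python3 q.py
```

```text
11.8833 [   0.8 -188.1  130.3] Fy -3.52 Fx 0.58 Fz 0.52
```

arm_command:
  rows: ".01 0 0 0 0 0; .02 0 0 0 0 0; .03 0 0 0 0 0; .04 0 0 0 0 0; .04 0 0 0 0 0"

```text
t: 12.3
eef_pos: [532.6, -121.7, 130.3]
eef_rot: [3.142, -0.0, 1.324]
ft_force: [-1.5, -4.0, 0.0]
width: -0.005
```

arm_command:
  rows: ".01 0 0 0 0 0; .02 0 0 0 0 0; .03 0 0 0 0 0; .04 0 0 0 0 0; .04 0 0 0 0 0"

```text
t: 12.72
eef_pos: [533.4, -118.5, 130.3]
eef_rot: [3.142, -0.0, 1.324]
ft_force: [-1.5, -4.2, 0.5]
width: -0.003
```

```bash
python3 q.py
```

```text
12.7167 [   0.8 -181.8  130.3] Fy -4.45 Fx -0.45 Fz 0.5
```

arm_command:
  rows: ".01 0 0 0 0 0; .02 0 0 0 0 0; .03 0 0 0 0 0; .03 0 0 0 0 0"

```text
t: 13.05
eef_pos: [534.0, -116.2, 130.3]
eef_rot: [3.142, -0.0, 1.324]
ft_force: [-0.9, -4.2, 0.4]
width: 0.001
```

arm_command:
  rows: ".01 0 0 0 0 0; .02 0 0 0 0 0; .03 0 0 0 0 0; .03 0 0 0 0 0"

```text
t: 13.38
eef_pos: [534.6, -113.9, 130.3]
eef_rot: [3.142, -0.0, 1.324]
ft_force: [-1.2, -5.3, 0.4]
width: -0.004
```

```bash
python3 q.py
```

```text
13.3833 [   0.8 -177.1  130.3] Fy -5.4 Fx 0.07 Fz 0.44
```

arm_command:
  rows: ".006 0 0 0 0 0; .0125 0 0 0 0 0; .0125 0 0 0 0 0"

```text
t: 13.63
eef_pos: [534.8, -113.0, 130.3]
eef_rot: [3.142, -0.0, 1.324]
ft_force: [-1.3, -4.4, 0.4]
width: 0.0
```

arm_command:
  rows: ".006 0 0 0 0 0; .0125 0 0 0 0 0; .0125 0 0 0 0 0"

```text
t: 13.88
eef_pos: [535.0, -112.0, 130.3]
eef_rot: [3.142, -0.0, 1.324]
ft_force: [-1.2, -4.4, 0.4]
width: -0.003
```

```bash
python3 q.py
```

```text
13.8833 [   0.8 -175.2  130.3] Fy -4.52 Fx -0.07 Fz 0.39
```

arm_command:
  rows: ".006 0 0 0 0 0; .0125 0 0 0 0 0; .019 0 0 0 0 0; .019 0 0 0 0 0"

```text
t: 14.22
eef_pos: [535.4, -110.7, 130.3]
eef_rot: [3.142, 0.0, 1.324]
ft_force: [-0.7, -4.6, 0.9]
width: 0.002
```

arm_command:
  rows: ".006 0 0 0 0 0; .0125 0 0 0 0 0; .019 0 0 0 0 0; .019 0 0 0 0 0"

```text
t: 14.55
eef_pos: [535.5, -110.6, 130.4]
eef_rot: [3.142, 0.003, 1.323]
ft_force: [-1.9, -9.1, 1.2]
width: 0.004
```

```bash
python3 q.py
```

```text
14.55 [   0.8 -173.6  130.4] Fy -9.34 Fx 0.37 Fz 1.15
```

The stop has been met: position held while the force rose from 4.5 to 9.3 N, of which drag is about 4.3 N. I'll firm up to roughly 11 N on the stop.

arm_command:
  rows: ".006 0 0 0 0 0; .0125 0 0 0 0 0; .0125 0 0 0 0 0"

```text
t: 14.8
eef_pos: [535.5, -110.5, 130.5]
eef_rot: [3.141, 0.005, 1.323]
ft_force: [-3.2, -10.2, 1.6]
width: -0.002
```

arm_command:
  rows: ".006 0 0 0 0 0; .0125 0 0 0 0 0; .0125 0 0 0 0 0"

```text
t: 15.05
eef_pos: [535.6, -110.4, 130.6]
eef_rot: [3.141, 0.006, 1.322]
ft_force: [-3.6, -12.7, 1.1]
width: 0.001
```

```bash
python3 q.py
```

```text
15.05 [   0.9 -173.4  130.6] Fy -13.19 Fx -0.4 Fz 1.13
```

arm_command:
  rows: ".006 0 0 0 0 0; .0125 0 0 0 0 0; .02 0 0 0 0 0; .02 0 0 0 0 0; .02 0 0 0 0 0"

```text
t: 15.47
eef_pos: [535.7, -110.2, 130.7]
eef_rot: [3.141, 0.009, 1.321]
ft_force: [-3.9, -15.6, 2.2]
width: 0.001
```

```bash
python3 q.py; python3 - <<'E'
from h import *
s=snap('side','s4.png');C=tc(pts(s))
cv2.imwrite('pics/s4c.png',cv2.cvtColor(cv2.resize(s['frame'][80:265,130:330],None,fx=3.2,fy=3.2,interpolation=cv2.INTER_CUBIC),cv2.COLOR_RGB2BGR))
E
```

```text
15.4667 [   1.  -173.2  130.7] Fy -16.04 Fx 0.02 Fz 2.2
```

View pics/s4c.png

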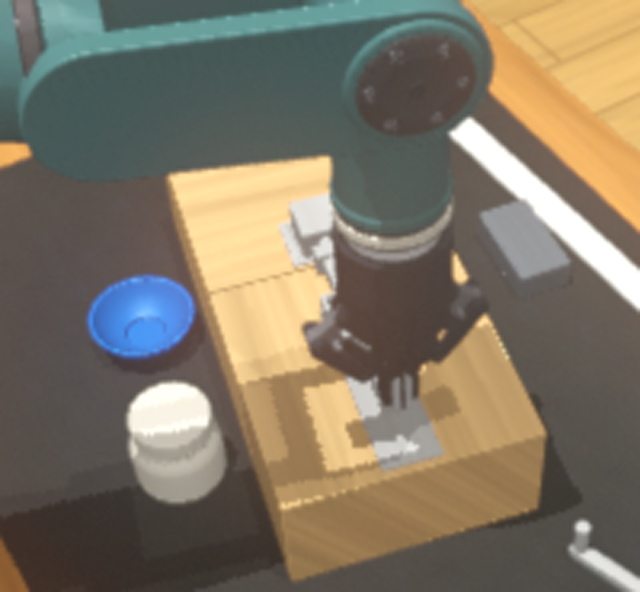

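16 N total, so roughly 11.7 N on the stop. Now I'll back off, lift and check.

arm_command:
  rows: "-.03 0 0 0 0 0; -.1 0 0 0 0 0; -.2 0 0 0 0 0; -.3 0 0 0 0 0; -.3 0 0 0 0 0"

```text
t: 15.93
eef_pos: [530.6, -129.5, 130.1]
eef_rot: [-3.141, -0.001, 1.323]
ft_force: [-0.1, -0.2, 0.1]
width: -0.0
```

arm_command:
  rows: "0 0 -.3 0 0 0; 0 0 -.7 0 0 0; 0 0 -1 0 0 0; 0 0 -1 0 0 0"

```text
t: 16.27
eef_pos: [533.6, -129.3, 217.2]
eef_rot: [3.13, -0.0, 1.324]
ft_force: [0.6, -0.2, 1.7]
width: -0.001
```

arm_command:
  rows: "-.4 0 -.4 0 0 0; -.8 0 -.8 0 0 0; -1 0 -1 0 0 0; -1 0 -1 0 0 0"

```text
t: 16.6
eef_pos: [512.0, -210.2, 295.6]
eef_rot: [3.132, 0.003, 1.32]
ft_force: [0.4, 0.6, 0.6]
width: -0.002
```

arm_command:
  rows: "-.4 0 0 0 0 0; -.8 0 0 0 0 0; -1 0 0 0 0 0; -1 0 0 0 0 0; -1 0 0 0 0 0"

```text
t: 17.02
eef_pos: [491.6, -283.8, 288.7]
eef_rot: [-3.14, -0.002, 1.323]
ft_force: [-0.3, 0.9, 0.0]
width: 0.0
```

```bash
python3 q.py; python3 - <<'E'
from h import *
for n in('top','side'):
    s=snap(n);C=tc(pts(s));hsv=cv2.cvtColor(s['frame'],cv2.COLOR_RGB2HSV)
    wood=(hsv[...,1]>70)&(hsv[...,0]<25)
    m=wood&(C[...,1]>5)&(C[...,1]<180)&(abs(C[...,0])<90)&(abs(C[...,0])>35)&(C[...,2]>92)&(C[...,2]<130)
    p=C[m];k=np.polyfit(p[:,1],p[:,2],1);print(n,'lid slope',k[0])
    st=(~wood)&(hsv[...,1]<60)&(abs(C[...,0])<30)
    m=st&(C[...,1]<-130)&(C[...,1]>-200)&(C[...,2]>157)&(C[...,2]<172);p=C[m];print(' knobtop',m.sum(),p.mean(0))
    m=st&(C[...,1]>5)&(C[...,1]<60)&(C[...,2]>121)&(C[...,2]<135);p=C[m];print(' keeper',len(p),p.mean(0),p.min(0),p.max(0))
    u,v=proj(s,tw(0,-60,115));u,v=int(u),int(v)
    cv2.imwrite(f'pics/f_{n}.png',cv2.cvtColor(cv2.resize(s['frame'][v-65:v+65,u-80:u+80],None,fx=4.5,fy=4.5,interpolation=cv2.INTER_CUBIC),cv2.COLOR_RGB2BGR))
E
```

```text
17.0167 [   0.6 -352.3  288.7] Fy 0.78 Fx -0.52 Fz 0.04
top lid slope -0.002080062472045947
 knobtop 37 [  -2.19891901 -154.98852343  163.6621063 ]
 keeper 212 [ -2.12016928  29.68780269 125.91106444] [-19.20329555  10.32379597 121.00889485] [ 15.32533935  49.42368538 132.36916808]
side lid slope -0.00203178094373063
 knobtop 43 [   1.0961611  -157.44193805  163.28475217]
 keeper 166 [  0.55941041  27.24610226 126.84017852] [-16.14778046   5.85473512 121.4678511 ] [ 17.86722474  53.21208715 130.95636875]
```

View pics/f_top.png

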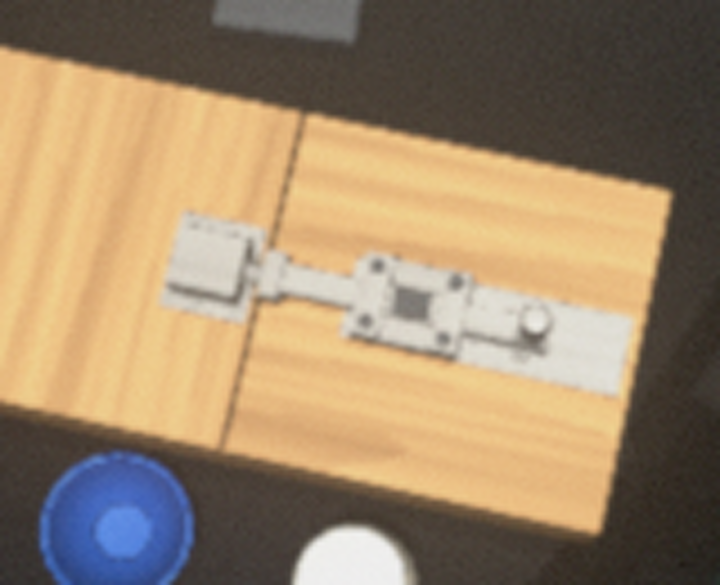

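View pics/f_side.png

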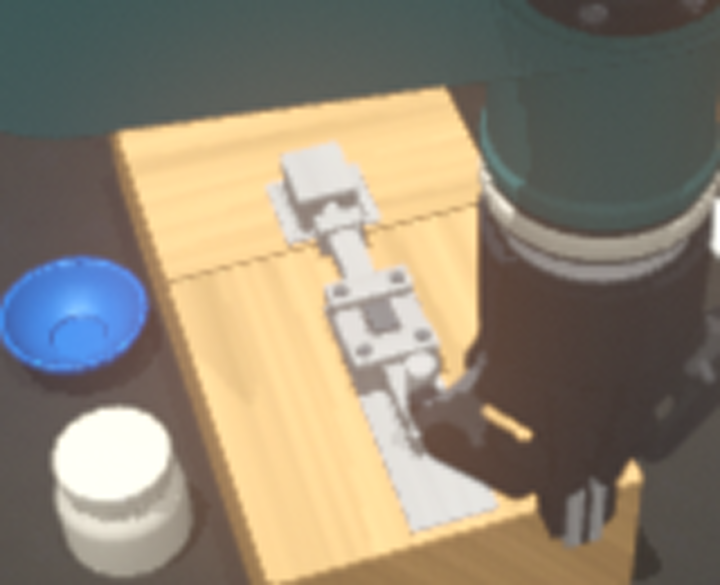

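The top view shows the collar at about (272,275) with a 9 mm gap to the keeper mouth at (245,272), and the lid flat. In the side view the tub and dish look unmoved, and nothing is touching the bolt.

```bash
python3 -c "
from h import *
print(env.finish_job()); print(env.state()['t'])"
```

```text
the job is handed in; nothing more can be done
None
the job is handed in; nothing more can be done
```

The lid is shut, the bolt is pressed home in the keeper, and the job was handed in at about 17 s of the 61 s allowed. `finish_job` gives no verdict, so the points below are my own measurements.

- **Lid:** I pressed it down with the closed fingers until the tool stalled at 100.1 mm above the table, at about 9 N. After letting go, both views showed it flat to within 0.002 rad.
- **Bolt:** I pushed the knob from behind, against about 4.3 N of drag, until it came up rigidly against something. I then pressed to 16 N in total, so roughly 11.7 N on the stop, and backed off.
- **Depth:** the collar ended about 9.5 mm short of the keeper's mouth, so the tip is about 20 mm inside. The rougher estimates ranged from 9.4 to 11.2 mm, all inside the 13.5 mm limit.
- **Sideways:** the bolt is within about 1 mm of the keeper's line.
- **Rest of the scene:** the arm ended clear of everything. The tub, dish and weight look unmoved in the pictures, though I did not measure them.

The two cameras disagreed by about 2–3 mm in absolute position, roughly what their stated accuracy allows. They agreed to 0.1 mm on how far the bolt travelled, 35.5 mm.

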